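# Lay a block down in the drilling jig, seat it in the corner and hold it clamped

## Robot

A 6-joint arm with a two-finger parallel gripper is mounted at the origin on a cart in front of the work surface, level with it; the furniture and walls round the work are solid. World frame = base frame: x ahead of the robot, y to its left, z up, the work surface at z = 0. Lengths are in m, angles in rad, forces in N, time in s.
With the tool pointing down it reaches from about 0.375 to 0.975 m from the base axis. Payload 3.8 kg.
Tool frame: the origin (TCP) lies midway between the tips of the shut fingers; the grasp point (between the pads) lies 19 mm behind it; z points along the fingers, y is the line along which they close (so a half turn about z gives the same grasp; the last joint's range is limited). The gripper opens to 88 mm and grips with 3 to 60 N. Pads are 18 mm wide; open, the fingers measure 123 mm over their backs; the gripper's body (75 mm by 187 mm) begins 45 mm behind the grasp point.
Start: joints at [-1.316, 0.264, 1.604, -0, 1.274, -0.037], TCP at [0.194, -0.646, 0.239] pointing down, gripper open.
Joint ranges: [-2.63, 2.63], [-0.94, 2.18], [0.31, 2.57], [-1.31, 4.45], [0, 2.66], [-2.55, 2.55]. Speed limits (rad/s): [2.57, 2.57, 3.14, 3.14, 3.14, 3.14].

## Interface

Orientations are given as a rotation vector (axis times angle).
In Python, from cell import manip, inverse_kinematics, cams, order gives the robot as it stands. Calls block until the motion is done:
- manip.move_pose(position, orientation): joint-space move of the TCP to a pose.
- manip.move_linear(position, rate=0.15, rot=None): straight line of the TCP; rot=None keeps the orientation; rate is the mean speed in m/s.
- manip.set_joints(angles): joint-space move.
- manip.set_gripper(opening, force=None): finger opening in m; force is the grip in N (None keeps the last); returns when the fingers have stopped.
- manip.dwell(seconds).
- inverse_kinematics(position, orientation): joint angles nearest the present ones, or None.
- manip.state(): the state.
- cams.capture(name): name is "side" or "top"; returns a dict with "image" (420x560x3 uint8, blue, green, red), "z_map" (420x560 float32, m along the optical axis (not along the pixel's ray), 0 where there is no reading), "intrinsics" (3x3 intrinsics, pixels), "position" and "orientation" of the camera in the world. Camera axes: x right, y down, z forward; pixel columns grow to the right and rows downward; lengths in m; the calibration is good to about 2 mm. A picture is of the moment at which its call begins.
A pose or a line that the arm cannot do raises manip.IKError and nothing moves.
- order.close_job(): hands the job in; it is judged then, once.
The state is a dict: "clock": time; "joint_pos": joint angles; "joint_velocities": joint speeds; "tau": joint torques, N m; "tool_pos": TCP position; "tcp_rot": TCP orientation; "contact_force": force on the tool from outside, world axes, zero at the start; "moment": the same for the moment, N m; "gripper_width": finger opening in m; "grasp_force": force on a finger pad.
Only numpy, scipy, OpenCV 4.12 (cv2) and the standard library are available. Lean on these libraries where they do the work, as an engineer would, in place of code of your own. Each camera call takes 0.05 s, during which the arm holds its last target. There are 200 camera calls.

## Task

The pine block is standing on its long edge in the plywood drilling jig. Get it ready for drilling without gripping or lifting anything: push it over so that it lies flat with its pencil-marked face up, push it fully home into the corner against both fences of the jig, then swing the hold-down arm over and press its foot firmly down on the block. Finish while still pressing the arm down, and leave the tools lying round the jig where they are.

Things in the scene. Friction and masses are not known exactly. Their poses are not given: they have to be found in the camera images.
- hold_down_jig: Plywood drilling jig screwed to the bench: board 120 (x) x 200 (y) x 18 mm, origin under its centre, z up. Two fences, tops 48 mm above the bench, meet in its far left corner: back fence with inner face at x = +40.5 mm, end fence with inner face at y = +80 mm. Open at -x (front) and -y. All jig offsets below are in this frame, heights from the bench.
- pine_block: Planed pine block, 0.08 kg: x its 90 mm length, y its 26 mm thickness, z its 60 mm width; origin at the centre of the 90 x 26 edge it stands on at the start (top at 78 mm), own axes then near the jig's. A pencil cross marks its -y broad face. Pushed over at the top towards jig +y (friction on the board about 0.6) it lands flat, mark up, a little short of both fences.
- block_centre (a point): Centre of the pine block: 30 mm above the jig's board while it stands on edge, 13 mm when it lies flat. Axes as the block's.
- block_home (a point): Where the block's centre is when it lies flat, its 90 mm length along jig x, touching both fences: x -4.5, y +50, height 31 mm on the jig. Axes as the jig's.
- hold_down_jig_lever (a joint): Angle of the clamp (arm, foot and red handle, one rigid piece), rad, range 0 to 1.31. At the start about 1.27: arm steeply up, handle laid back to jig -y. It falls as the arm swings down to jig +y; the foot meets the flat block at about 0.33. Stiffness 0.1 N m (2 N at the arm), stays where left, but does not lock on so thick a block: it clamps only while pressed.
- clamp_pivot (a point): The clamp's hinge, at x -29.5, y -44, height 50 mm on the jig; axis = jig's x. It sits between two bracket plates (x -40 to -19, y -78 to -29 mm, up to 60 mm high) on a 3 mm steel foot plate (x -54 to -4, y -81 to -19 mm). The rest of the board is free.
- clamp_arm (a point): Point on the back (upper side) of the hold-down arm, 60 mm from the hinge. The arm is two bars, 11 mm wide together, 14 mm deep, reaching 78 mm from the hinge, in the plane x = -29.5 mm. While open it stands beside the block's front half, up to 128 mm high. Pushed from behind to jig +y, then from above, it swings down; its back is then about 75 mm high here.
- clamp_pad (a point): Underside of the round foot (15 mm across) at the end of the hold-down arm, 74 mm from the hinge; this is what presses on the block.
- clamp_handle (a point): Middle of the red handle of the clamp, a rod 18 mm thick and 65 mm long, 76 mm from the hinge.
- tape_measure: Tape measure, 68 x 76 x 31 mm, lying beyond the jig; leave it. Origin at the centre of its underside.
- pliers: Pliers, 61 x 171 x 14 mm, lying to the right of the jig; leave them. Origin at the centre of the underside.
- spring_clamp_b: Spring clamp, 60 x 139 x 26 mm, lying to the right in front; leave it. Origin at the centre of its underside.
- screwdriver_red: Screwdriver with a thick handle, 31 x 211 x 28 mm, lying to the left of the jig; leave it. Origin at the centre of its underside.
Things that resemble listed ones, but are neither listed nor needed, are in the scene too. Leave any turquoise look-alike of the pine_block alone.

How it is judged:
On the way:
1. the block lies flat on the jig's board with the marked face up, the hold-down arm still up (angle between pine_block's own y axis and vertical above 3.06 rad and z of block_centre in the frame of hold_down_jig below 0.0335 m and value of joint hold_down_jig_lever above 0.8 rad), for 0.2 s.
At the end, for the whole second after the job is handed in: The block lies flat on the jig's board, marked face up, within 3 mm of touching both the back fence and the end fence and square to them within 0.035 rad, at rest, and the foot of the hold-down arm presses on it with more than 2 N (angle between pine_block's own y axis and vertical above 3.09 rad and z of block_centre in the frame of hold_down_jig below 0.033 m and x of block_centre in the frame of hold_down_jig above -0.0075 m and y of block_centre in the frame of hold_down_jig above 0.047 m and angle between the x axis of pine_block and the x axis of hold_down_jig, either way round below 0.035 rad and value of joint hold_down_jig_lever below 0.4 rad and contact force between hold_down_jig_lever_c1 and pine_block above 2 N and linear speed of pine_block below 0.02 m/s); the arm keeps its last pose, push and grip.
It fails at once if the block is lifted off the jig's board (height (world z) of block_centre above 0.064 m).
It fails at once if the block is pushed off the jig (height (world z) of block_centre below 0.026 m).
It fails at once if a tool beside the jig is moved by more than 20 mm (distance of any of tape_measure, pliers, spring_clamp_b, screwdriver_red from where it was at the start of the episode above 0.02 m).
It fails at once if the block or the red handle is gripped (squeezed with more than 32 N by the fingers) (contact force between the fingers and pine_block above 32 N or contact force between the fingers and hold_down_jig_lever_c0 above 32 N).
It also fails if it takes over 72 s, if anything falls off the work surface, if the arm or the gripper's body presses on something with over 40 N, if the wrist force passes 120 N, or if a joint passes its speed limit or range.

## Working session

There is one attempt and no reset: what is moved stays moved. The work goes in short steps, each a Python script; the robot and the scene stay as the last script left them, time stands still between calls to the robot, and variables do not carry over. Pictures are saved under pics/ and viewed, at most 12 in all, crops included, and the job is handed in when it is done.

```bash
mkdir -p pics; ls
cat > h.py <<'E'
import numpy as np, cv2
from scipy.spatial.transform import Rotation as R
from cell import manip, inverse_kinematics, cams, order
def world(c,u,v,d=None):
    d=c["z_map"][int(v),int(u)] if d is None else d
    p=np.linalg.inv(c["intrinsics"])@[u,v,1]*d
    return Rc(c)@p+np.array(c["position"])
def Rc(c):
    o=np.array(c["orientation"]); return o if o.shape==(3,3) else R.from_rotvec(o).as_matrix() if o.size==3 else R.from_quat(o).as_matrix()
def cloud(c):
    v,u=np.mgrid[:420,:560]; z=c["z_map"]
    p=np.stack([u*z,v*z,z],-1)@np.linalg.inv(c["intrinsics"]).T
    return p@Rc(c).T+np.array(c["position"])
E
python3 - <<'E'
from h import *
for n in("top","side"):
    c=cams.capture(n); np.savez(f"{n}0.npz",**c); cv2.imwrite(f"pics/{n}0.png",c["image"]); print(n,c["position"],c["orientation"],c["intrinsics"])
s=manip.state(); print(s)
E
```

```text
pics
top [ 0.4780682  -0.06731956  1.48040411] [-2.17607705  2.2057996  -0.06191509] [[523.40776138   0.         274.26458687]
 [  0.         523.40776138 216.38507285]
 [  0.           0.           1.        ]]
side [0.36775887 0.65065734 0.62275463] [-0.41028799  2.64741606 -1.40488539] [[395.58647874   0.         284.22114852]
 [  0.         395.58647874 206.65995016]
 [  0.           0.           1.        ]]
{'clock': 0.1, 'joint_pos': array([-1.31588502e+00,  2.64665800e-01,  1.60521571e+00, -2.64183333e-05,
        1.27369026e+00, -3.68514390e-02]), 'joint_velocities': array([ 5.91283444e-05, -3.50198541e-03, -6.27609156e-03, -1.21402549e-04,
       -1.74741280e-03, -2.87745012e-04]), 'tau': array([ 2.27145811e-04, -5.03619146e+01, -3.58073044e+01,  7.30567239e-02,
        2.33344903e-02, -5.98945371e-05]), 'tool_pos': array([ 0.19402012, -0.64585723,  0.23753233]), 'tcp_rot': array([-3.10627764e+00, -4.56402495e-01,  3.77476800e-04]), 'contact_force': array([-0.13275609,  0.06099958,  0.55356971]), 'moment': array([-0.04771065,  0.04901263, -0.03020151]), 'grasp_force': 0.0, 'gripper_width': 0.08820078537264744}
```

View pics/top0.png

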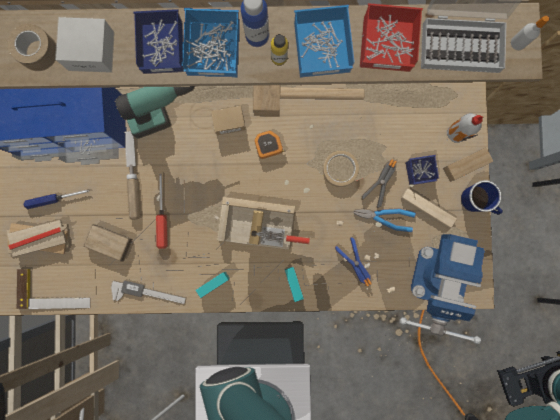

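View pics/side0.png

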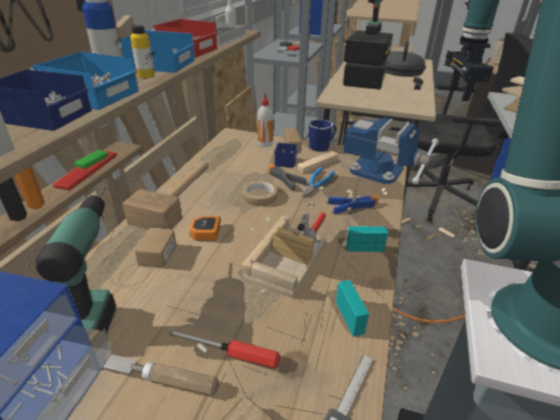

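Top view: the jig is at about (257,222), with the pine block standing at (257,225), the clamp at (275,232) and the red handle at (297,239). The turquoise look-alikes are at (212,285) and (295,283). The tape is at (268,143), the red screwdriver at (161,215), the pliers at (385,218) and the spring clamp at (353,262). The only pine block standing in the jig is the one at (257,225). I'll enlarge it to confirm.

Run:
```python
from h import *
t=dict(np.load("top0.npz"));s=dict(np.load("side0.npz"))
a=cv2.resize(t["image"][190:260,205:315],None,fx=7,fy=7,interpolation=cv2.INTER_CUBIC)[:, :]
b=cv2.resize(s["image"][195:305,230:340],None,fx=5,fy=5,interpolation=cv2.INTER_CUBIC)
cv2.imwrite("pics/topc.png",a); cv2.imwrite("pics/sidec.png",b)
P=cloud(t)
np.set_printoptions(linewidth=250)
print((P[195:256:2,212:312:3,2]*1000).round().astype(int))
```

```text
[[-3  0 -2 ...  0  4 -4]
 [ 0 -1 -5 ... -1  5  0]
 [ 3  3 -1 ...  1 -3  1]
 ...
 [-8 -1  7 ... -1  0 -4]
 [-4  1 -3 ... -3  6 -2]
 [ 2  4  0 ... -1  0  1]]
```

View pics/topc.png

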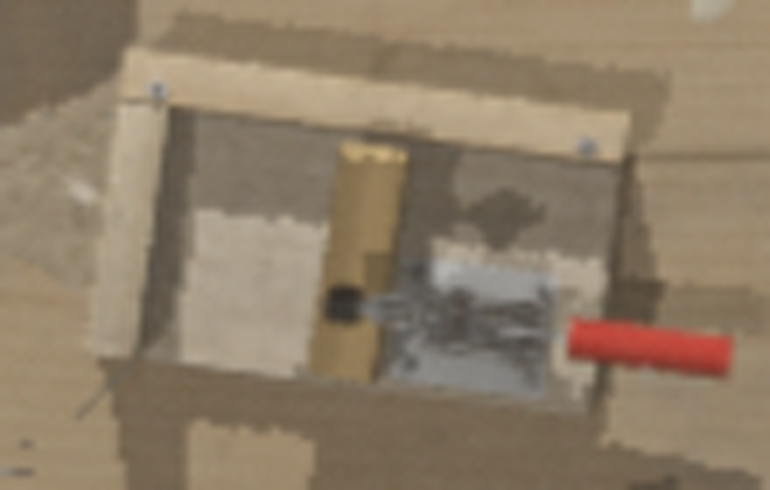

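View pics/sidec.png

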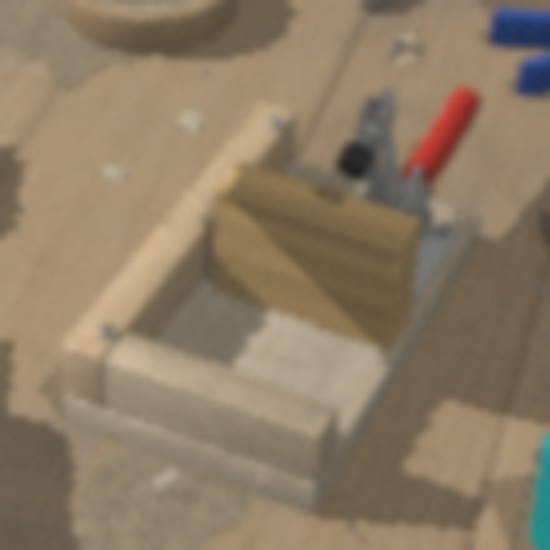

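The crop confirms it. The block stands on edge at crop x 315–405, the jig fences are light wood, and the clamp foot is the black spot at (343,303). The side crop shows the foot and arm on the block's -y side. Next I'll fit the jig frame from the corner pixels, overlay it in both views as a check, and crop the gripper.

```bash
cat >> h.py <<'E'
def ray(c,u,v,z):
    d=Rc(c)@np.linalg.inv(c["intrinsics"])@[u,v,1]; o=np.array(c["position"]); return o+d*(z-o[2])/d[2]
def proj(c,p):
    q=c["intrinsics"]@(Rc(c).T@(np.array(p)-c["position"])); return q[:2]/q[2]
E
python3 - <<'E'
from h import *
from scipy.optimize import least_squares
t=dict(np.load("top0.npz"));s=dict(np.load("side0.npz"))
J=np.array([[60,100],[60,-100],[40.5,-100],[40.5,80],[-60,100],[-60,80]])/1e3
C=np.array([[130,48],[630,112],[625,160],[168,103],[90,352],[140,358]])/7+[205,190]
W=np.array([ray(t,*c,0.048)[:2] for c in C])
f=lambda p:(J@np.array([[np.cos(p[2]),-np.sin(p[2])],[np.sin(p[2]),np.cos(p[2])]]).T+p[:2]-W).ravel()
r=least_squares(f,[W[:,0].mean(),W[:,1].mean(),0]); print(r.x, (r.fun*1000).round(1))
P=cloud(t);Q=cloud(s)
for X in(P,Q):
    m=(X[...,2]>.066)&(X[...,2]<.09)&(abs(X[...,0]-r.x[0])<.1)&(abs(X[...,1]-r.x[1])<.12)
    c_,s_=np.cos(r.x[2]),np.sin(r.x[2]); L=(X[m][:,:2]-r.x[:2])@np.array([[c_,-s_],[s_,c_]])
    k=L[:,1]>-.02; print(m.sum(), np.percentile(L[k],[2,50,98],axis=0).round(4), np.median(X[m][:,2]))
    m=(X[...,2]>.035)&(X[...,2]<.062)&(abs(X[...,0]-r.x[0])<.1)&(abs(X[...,1]-r.x[1])<.12)
    L=(X[m][:,:2]-r.x[:2])@np.array([[c_,-s_],[s_,c_]]); L=np.c_[L,X[m][:,2]]
    b=L[(L[:,0]>.03)&(abs(L[:,1])<.06)]; print("back",np.percentile(b,[3,50,97],axis=0).round(4).tolist())
    e=L[(L[:,1]>.07)&(abs(L[:,0])<.035)]; print("end",np.percentile(e,[3,50,97],axis=0).round(4).tolist())
def tw(j,z): c_,s_=np.cos(r.x[2]),np.sin(r.x[2]); return np.r_[r.x[:2]+[c_*j[0]-s_*j[1],s_*j[0]+c_*j[1]],z]
out=[]
for c,(x0,y0,k,w,h) in((t,(205,190,4,110,80)),(s,(230,195,4,110,110))):
    im=cv2.resize(c["image"][y0:y0+h,x0:x0+w],None,fx=k,fy=k,interpolation=cv2.INTER_CUBIC)
    for poly in([[60,100],[60,-100],[40.5,-100],[40.5,80],[-60,80],[-60,100]],):
        pts=np.array([(proj(c,tw(np.array(j)/1e3,.048))-[x0,y0])*k for j in poly]).astype(int); cv2.polylines(im,[pts],True,(0,0,255),1)
    pts=np.array([(proj(c,tw(np.array(j)/1e3,.018))-[x0,y0])*k for j in[[60,100],[60,-100],[-60,-100],[-60,100]]]).astype(int); cv2.polylines(im,[pts],True,(0,255,0),1)
    out.append(cv2.copyMakeBorder(im,0,440-im.shape[0],0,0,cv2.BORDER_CONSTANT))
g=cv2.resize(t["image"][330:420,480:560],(320,360)); g=cv2.copyMakeBorder(g,0,80,0,0,cv2.BORDER_CONSTANT)
o=np.hstack(out+[g]); cv2.imwrite("pics/ov.png",cv2.resize(o,None,fx=.66,fy=.66) if 0 else np.hstack(out)[:, :800]); cv2.imwrite("pics/grip.png",g)
S=manip.state(); print(R.from_rotvec(S["tcp_rot"]).as_matrix().round(2))
E
```

```text
[ 0.54411088 -0.01646857 -0.13634765] [-0.1  1.2  0.5 -1.1  0.1 -0.7 -0.3 -1.2 -0.   1.  -0.1  0.7]
295 [[-0.0556 -0.013 ]
 [-0.0078 -0.0003]
 [ 0.0305  0.0126]] 0.07714367986936943
back [[0.0403, -0.0561, 0.0408], [0.0496, -0.0004, 0.0472], [0.0595, 0.0567, 0.054]]
end [[-0.033, 0.0821, 0.0394], [0.0001, 0.0913, 0.0468], [0.0321, 0.1012, 0.0521]]
511 [[-0.0526 -0.0126]
 [-0.011   0.0073]
 [ 0.0348  0.0145]] 0.07821942790135006
back [[0.0321, -0.0551, 0.0375], [0.052, 0.0127, 0.0489], [0.0636, 0.0567, 0.0525]]
end [[-0.0318, 0.0835, 0.036], [-0.0006, 0.0987, 0.0482], [0.0327, 0.103, 0.0506]]
[[ 0.96  0.29 -0.  ]
 [ 0.29 -0.96  0.  ]
 [ 0.   -0.   -1.  ]]
```

View pics/ov.png

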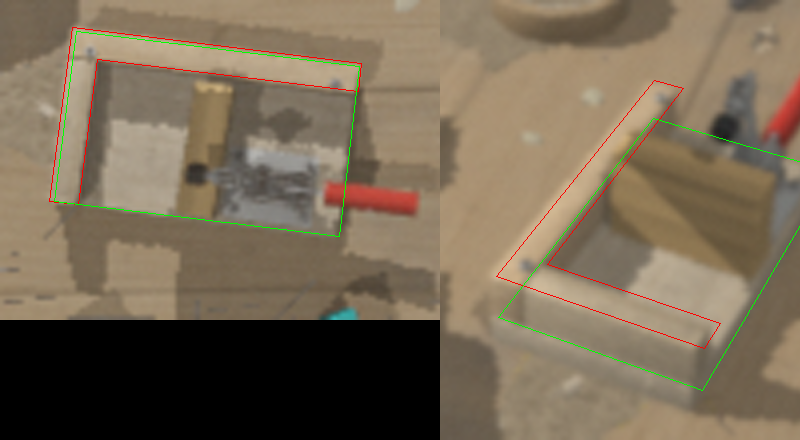

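View pics/grip.png

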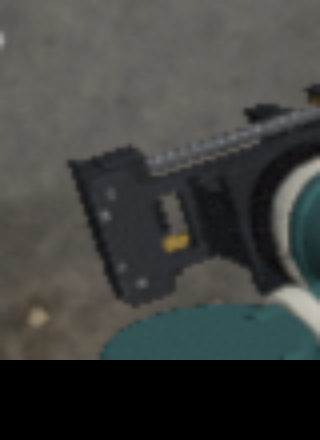

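The overlay fits both views, putting the jig at (0.544, -0.0165) with yaw -0.136. The standing block's centre is at jig x ≈ -12, y ≈ 0 mm. In the gripper crop the black plate at (110,230) has its long side of roughly 75 mm visible, so the body's orientation still needs checking. Next I'll raise the tool and move over with high clearance, then tip the block near its top. At that height the body stays above the clamp arm.

```bash
cat >> h.py <<'E'
JX,JY,JA=0.5441,-0.0165,-0.1363
def jw(x,y,z):
    "jig mm -> world m"
    c,s=np.cos(JA),np.sin(JA); return np.array([JX+(c*x-s*y)/1e3,JY+(s*x+c*y)/1e3,z/1e3])
def rot(yaw=0,tx=0,ty=0):
    "tool down; closing axis along jig y at yaw 0; then tilt about jig x (tx), jig y (ty), rad"
    b=R.from_euler("z",JA); return (b*R.from_euler("xy",[tx,ty])*R.from_euler("z",yaw)*R.from_euler("x",np.pi)).as_rotvec()
def st(n=""):
    s=manip.state(); p=s["tool_pos"]; c,q=np.cos(JA),np.sin(JA); d=(p[:2]-[JX,JY])*1e3
    print(n,"t%.1f"%s["clock"],"jig",np.r_[c*d[0]+q*d[1],-q*d[0]+c*d[1],p[2]*1e3].round(1),"F",(R.from_euler("z",-JA).apply(s["contact_force"])).round(1),"j6 %.2f"%s["joint_pos"][5]); return s
E
python3 - <<'E'
from h import *
p=manip.state()["tool_pos"]
manip.set_gripper(0.0,20)
manip.move_linear([p[0],p[1],.40],.25)
manip.move_pose(jw(10,-55,250),rot())
manip.move_linear(jw(10,-55,70),.2); st("down")
manip.move_linear(jw(10,-33,70),.1); st("near")
for n in("top","side"):
    c=cams.capture(n); np.savez(f"{n}1.npz",**c); 
    globals()[n]=c
a=cv2.resize(top["image"][120:300,170:400],None,fx=1.7,fy=1.7); b=side["image"][130:420,150:540]
o=np.vstack([cv2.copyMakeBorder(a,0,0,0,0,cv2.BORDER_CONSTANT),cv2.resize(b,(a.shape[1],int(b.shape[0]*a.shape[1]/b.shape[1])))])
cv2.imwrite("pics/near.png",o); print(o.shape)
E
```

```text
down t5.7 jig [ 11.1 -55.2  71.2] F [-0.7 -0.9  0. ] j6 1.53
near t6.1 jig [ 10.7 -32.4  70.9] F [-0.5 -0.1 -0.5] j6 1.57
(596, 391, 3)
```

View pics/near.png

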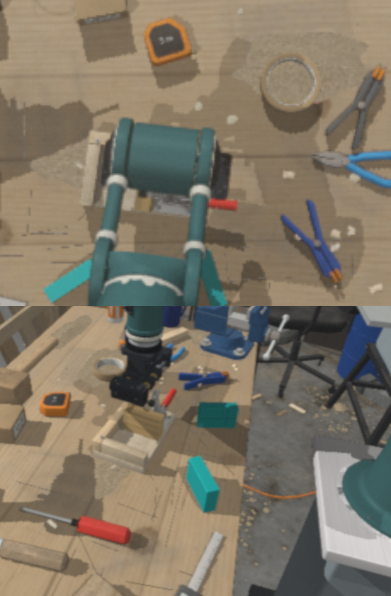

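The arm is over the jig and the block still stands. The gripper body appears in black in the lower view at (140,365), just above the clamp. I'll read the body's extents from the depth data, then tip the block.

Run:
```python
from h import *
for n in("top","side"):
    c=dict(np.load(n+"1.npz")); X=cloud(c); k=c["z_map"]>0
    d=(X[...,:2]-[JX,JY])*1e3; q,s=np.cos(JA),np.sin(JA)
    L=np.stack([q*d[...,0]+s*d[...,1],-s*d[...,0]+q*d[...,1],X[...,2]*1e3],-1)
    for z0,z1 in((60,100),(100,125),(128,145),(145,170),(170,200),(200,240)):
        m=k&(L[...,2]>z0)&(L[...,2]<z1)&(abs(L[...,0])<160)&(abs(L[...,1])<180)
        if m.sum()>5: print(n,z0,z1,m.sum(),np.percentile(L[m][:,:2],[1,50,99],axis=0).round().tolist())
manip.move_linear(jw(10,-15,70),.06); st("a")
for y in(-5,2,8,14):
    manip.move_linear(jw(10,y,70),.06); st("p")
manip.dwell(.4); manip.move_linear(jw(10,-10,90),.1)
c=cams.capture("side"); X=cloud(c); d=(X[...,:2]-[JX,JY])*1e3; L=np.stack([q*d[...,0]+s*d[...,1],-s*d[...,0]+q*d[...,1],X[...,2]*1e3],-1)
m=(L[...,2]>38)&(L[...,2]<50)&(L[...,0]>-75)&(L[...,0]<34)&(L[...,1]>0)&(L[...,1]<78); print(m.sum(),np.percentile(L[m],[2,50,98],axis=0).round(1).tolist())
cv2.imwrite("pics/tip.png",cv2.resize(c["image"][195:305,230:340],None,fx=4,fy=4)); np.savez("side2.npz",**c)
```

```text
top 60 100 191 [[-159.0, -133.0], [-55.0, -10.0], [-26.0, 88.0]]
top 100 125 54 [[-36.0, -36.0], [-30.0, -10.0], [-26.0, 8.0]]
top 170 200 278 [[-26.0, -125.0], [2.0, -112.0], [41.0, 62.0]]
side 60 100 909 [[-159.0, -131.0], [-26.0, 3.0], [35.0, 87.0]]
side 100 125 135 [[-33.0, -43.0], [-26.0, -13.0], [3.0, 8.0]]
side 128 145 149 [[-23.0, -114.0], [-2.0, 52.0], [43.0, 55.0]]
side 145 170 601 [[-23.0, -114.0], [-11.0, -0.0], [43.0, 61.0]]
side 170 200 970 [[-23.0, -122.0], [-1.0, 14.0], [42.0, 62.0]]
side 200 240 674 [[-26.0, -46.0], [3.0, 3.0], [44.0, 10.0]]
a t6.6 jig [  9.9 -14.6  69.9] F [-0.1  0.5 -0.3] j6 1.60
p t6.9 jig [10.  -4.6 70. ] F [0.5 0.7 0.5] j6 1.62
p t7.2 jig [10.   2.3 70. ] F [ 0.7 -0.1 -0.3] j6 1.63
p t7.4 jig [10.   8.3 70. ] F [ 0.8 -0.2  0.2] j6 1.64
p t7.7 jig [10.  14.3 70. ] F [-0.1 -0.6 -0.1] j6 1.66
814 [[-51.1, 15.1, 40.1], [-10.9, 47.2, 45.0], [32.1, 73.8, 47.2]]
```

View pics/tip.png

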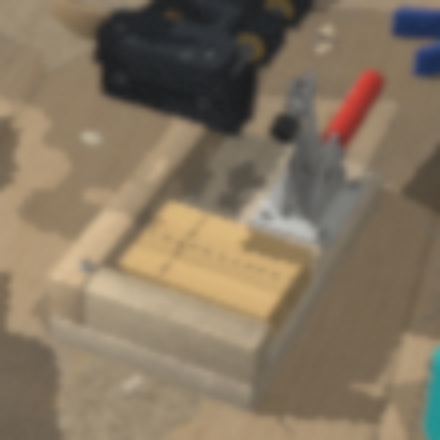

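The block lies flat with the pencil cross up, marked face centred at about (215,255) in the crop, and the arm is still up. It spans jig x ≈ -57..33 and y ≈ 14..74. Next I'll push it +y against the end fence with the tool leaning +x to clear the clamp arm. Then I'll push +x from the front.

```bash
cat >> h.py <<'E'
def jl(x,y,z,rate=.1,rot=None): manip.move_linear(jw(x,y,z),rate,rot)
def jforce():
    f=np.mean([manip.state()["contact_force"]],0); return R.from_euler("z",-JA).apply(f)
def push(a,b,ax,fmax,step=1.0,rate=.03):
    a,b=np.array(a,float),np.array(b,float); n=int(np.ceil(np.linalg.norm(b-a)/step)); f0=jforce()
    for i in range(1,n+1):
        jl(*(a+(b-a)*i/n),rate); f=jforce()-f0
        if abs(f[ax])>fmax: break
    return st("push end i=%d/%d df=%s"%(i,n,f.round(1)))
E
python3 - <<'E'
from h import *
r=rot(ty=.45)
for q in((-4,-10,120),(-4,-10,32),(-4,5,32)):
    print(inverse_kinematics(jw(*q),r))
for yaw in(np.pi/2,-np.pi/2):
    print(yaw,[inverse_kinematics(jw(*q),rot(yaw)) for q in((-85,56,150),(-85,56,32),(-66,56,32))])
E
```

```text
[-0.1032306   0.40850872  1.70841626  0.01444892  1.47446351  1.59918577]
[-0.1032306   0.50960275  1.74857727  0.01479758  1.33322351  1.59709285]
[-0.08142049  0.51144455  1.74568087  0.0245464   1.33394615  1.6144611 ]
1.5707963267948966 [array([ 5.46900976e-02, -5.19162364e-02,  2.12302859e+00, -4.44089210e-16,
        1.07048030e+00,  1.90990098e-01]), array([ 5.46900976e-02,  1.12491224e-01,  2.21150759e+00, -4.44089210e-16,
        8.17593842e-01,  1.90990098e-01]), array([ 4.73011333e-02,  1.44956146e-01,  2.17387753e+00, -4.44089210e-16,
        8.22758976e-01,  1.83601133e-01])]
-1.5707963267948966 [None, None, None]
```

Run:
```python
from h import *
jl(10,-10,150,.15); r=rot(ty=.45)
manip.move_pose(jw(10,-10,150),r); jl(-4,-10,110,.15); jl(-4,-10,32,.12); st("low")
s=push((-4,-10,32),(-4,8,32),1,6)
jl(-4,-8,32,.1); jl(10,-8,150,.2)
manip.move_pose(jw(-95,56,170),rot(np.pi/2)); jl(-95,56,30,.15); st("front")
jl(-84,56,30,.1); s=push((-84,56,30),(-62,56,30),0,6)
c=cams.capture("side"); X=cloud(c); d=(X[...,:2]-[JX,JY])*1e3; q,s=np.cos(JA),np.sin(JA)
cv2.imwrite("pics/px.png",cv2.resize(c["image"][195:305,230:340],None,fx=4,fy=4)); np.savez("side3.npz",**c)
```

```text
low t10.9 jig [ -3.4 -10.   32.4] F [0.7 0.1 0.1] j6 1.60
push end i=18/18 df=[-3.1 -6.4  1.7] t15.4 jig [-5.1  6.3 32. ] F [-2.5 -6.3  1.8] j6 1.62
front t18.8 jig [-94.1  56.1  30.7] F [-1.3  0.3  0.9] j6 0.20
push end i=22/22 df=[-0.1 -0.   0.1] t24.6 jig [-61.9  56.   30. ] F [ 0.3 -0.3 -0.3] j6 0.18
```

Run:
```python
from h import *
s=push((-62,56,30),(-50,56,30),0,6)
c=cams.capture("side"); np.savez("side3.npz",**c)
cv2.imwrite("pics/px.png",cv2.resize(c["image"][190:310,215:345],None,fx=5,fy=5))
```

```text
push end i=4/12 df=[-8.4  0.7 10.6] t25.6 jig [-60.5  56.   29.9] F [-9.4  1.1  9.8] j6 0.18
```

View pics/px.png

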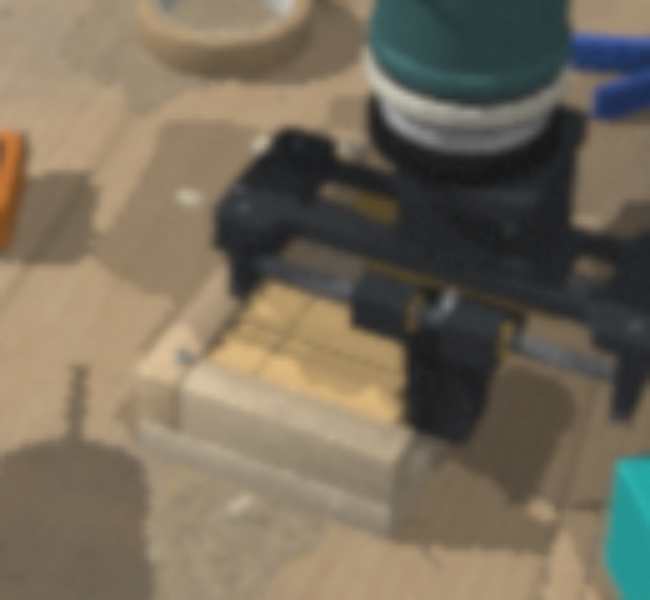

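The finger at (450,400) bears on the block's front end. The block touches the back fence at (230,340) and runs along the end fence, and the push force rose to 8 N. Next I'll re-seat it in +y with a quick push, lift, and measure.

Run:
```python
from h import *
jl(-70,56,30,.1); jl(-95,56,170,.25)
manip.move_pose(jw(10,-10,150),rot(ty=.45)); jl(-4,-8,100,.2); jl(-4,-8,32,.15); jl(-4,0,32,.1)
push((-4,0,32),(-4,10,32),1,6)
jl(-4,-8,32,.1); jl(10,-12,150,.2)
c=cams.capture("side"); np.savez("side4.npz",**c)
cv2.imwrite("pics/sq.png",cv2.resize(c["image"][210:305,235:335],None,fx=6,fy=6,interpolation=cv2.INTER_CUBIC)); st()
```

```text
push end i=9/10 df=[-1.9 -7.2  0.5] t31.4 jig [-4.4  6.9 32. ] F [-1.3 -8.2  1.3] j6 1.62
 t32.5 jig [  8.7 -11.8 148.4] F [0.7 0.8 0.3] j6 1.60
```

View pics/sq.png

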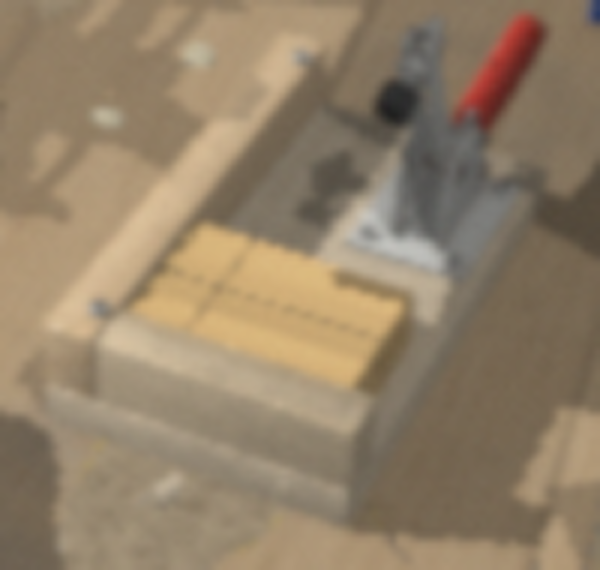

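The block's edges lie along both fences: the right front top corner is at (408,292), the back right corner at (205,225), and there are no visible gaps. Next I'll check those corners numerically and get the handle angle. Then I'll swing the arm down along its arc and press.

Run:
```python
from h import *
c=dict(np.load("side4.npz")); q,s=np.cos(JA),np.sin(JA)
def tj(p): d=(p[:2]-[JX,JY])*1e3; return np.array([q*d[0]+s*d[1],-s*d[0]+q*d[1]]).round(1)
for u,v in((408,292),(205,225)): print("corner",tj(ray(c,235+u/6,210+v/6,.044)))
for u,v in((100,308),):  print("screw", tj(ray(c,235+u/6,210+v/6,.048)))
X=cloud(c); im=c["image"].astype(int); m=(im[...,2]>130)&(im[...,1]<70)&(im[...,0]<80); m[:200]=m[240:]=0; m[:,:300]=0; m[:,340:]=0
L=np.array([[*tj(p),p[2]*1e3] for p in X[m]]); print(m.sum(),np.percentile(L,[5,50,95],axis=0).round())
v=L-[-29.5,-44,50]; print("handle ang",np.degrees(np.median(np.arctan2(v[:,2],v[:,1]))), "r",np.percentile(np.hypot(v[:,1],v[:,2]),[5,95]))
r=rot(np.pi/2,tx=-.3)
def P(a,rr=64): return np.array([-44+rr*np.cos(a)-7*np.sin(a)-8.6, 50+rr*np.sin(a)+7*np.cos(a)+2.7])
print([(a,P(a).round(),inverse_kinematics(jw(-29.5,*P(a)),r) is not None) for a in(1.27,.9,.6,.33)])
```

```text
corner [-43.8  24.6]
corner [39.  23.7]
screw [50.1 85.4]
40 [[ -28. -144.   49.]
 [ -26. -114.   51.]
 [ -23.  -86.   53.]]
handle ang 178.39954887755064 r [ 42.26901513 100.49886185]
[(1.27, array([-40., 116.]), True), (0.9, array([-18., 107.]), True), (0.6, array([-4., 95.]), True), (0.33, array([ 6., 80.]), True)]
```

Force stops in both directions confirm the block is home; the 4 mm corner offsets are within camera bias plus pixel picking. The handle lies at 178°, so the swing is clear. Swinging the arm now.

Run:
```python
from h import *
r=rot(np.pi/2,tx=-.3)
def P(a,rr=64): return np.array([-44+rr*np.cos(a)-7*np.sin(a)-8.6, 50+rr*np.sin(a)+7*np.cos(a)+2.7])
x=-28
jl(10,-20,200,.25); manip.move_pose(jw(x,-70,200),r); jl(x,-58,112,.15); st("behind")
jl(x,P(1.27)[0]-4,P(1.27)[1]-4,.08); st()
for a in np.arange(1.2,.41,-.1):
    jl(x,*P(a),.07); st("a%.1f"%a)
c=cams.capture("side"); np.savez("side5.npz",**c)
cv2.imwrite("pics/sw.png",cv2.resize(c["image"][180:305,220:350],None,fx=4,fy=4,interpolation=cv2.INTER_CUBIC))
```

```text
behind t34.8 jig [-27.3 -58.  112.5] F [-0.2  0.1  0.6] j6 0.33
 t35.2 jig [-27.3 -43.6 112.8] F [-0.   0.4  0.7] j6 0.36
a1.2 t35.4 jig [-27.7 -35.5 115.3] F [-0.7  0.   0.6] j6 0.37
a1.1 t35.7 jig [-27.8 -29.5 113. ] F [ 0.7 -0.6  1.1] j6 0.38
a1.0 t35.9 jig [-27.8 -23.5 110.3] F [ 0.4 -0.7  1. ] j6 0.39
a0.9 t36.2 jig [-28.  -17.8 106.9] F [-0.3  0.4  0.7] j6 0.40
a0.8 t36.4 jig [-28.1 -12.6 103.1] F [-0.2  0.1  0.8] j6 0.41
a0.7 t36.7 jig [-28.1  -7.7  98.9] F [ 0.8 -0.5  0.6] j6 0.42
a0.6 t36.9 jig [-28.1  -3.4  94.2] F [0.6 0.3 0.4] j6 0.44
a0.5 t37.2 jig [-28.1   0.5  89.1] F [0.2 0.5 1.1] j6 0.45
```

View pics/sw.png

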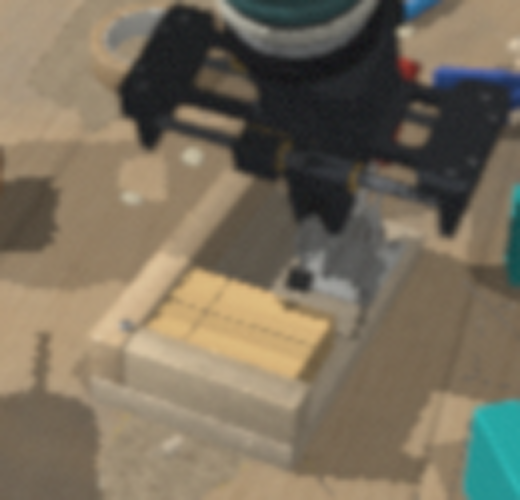

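The arm follows the finger at (330,210), with the foot at (300,280) coming down towards the block, which is still home. Next I'll finish the arc and press with force feedback.

Run:
```python
from h import *
def P(a,rr=64): return np.array([-44+rr*np.cos(a)-7*np.sin(a)-8.6, 50+rr*np.sin(a)+7*np.cos(a)+2.7])
x=-28
for a in(.42,.36):
    jl(x,*P(a),.07); st("a%.2f"%a)
y,z=P(.36)
for i in range(25):
    z-=1; y+=.35; jl(x,y,z,.03); manip.dwell(.05)
    f=jforce()
    if f[2]>15: break
st("press"); manip.dwell(.5); st("hold"); print(y,z)
c=cams.capture("side"); np.savez("side6.npz",**c)
cv2.imwrite("pics/end.png",cv2.resize(c["image"][180:305,220:350],None,fx=4,fy=4,interpolation=cv2.INTER_CUBIC))
```

```text
a0.42 t37.5 jig [-28.1   3.2  84.9] F [0.5 0.1 1.6] j6 0.45
a0.36 t37.7 jig [-28.1   5.   81.6] F [-0.4  0.5  1.4] j6 0.46
press t40.1 jig [-27.6   6.9  76.4] F [-6.8 -0.3 18.1] j6 0.47
hold t40.6 jig [-27.6   6.9  76.4] F [-5.8 -0.4 18.3] j6 0.47
7.631477082462196 73.7968286953513
```

View pics/end.png

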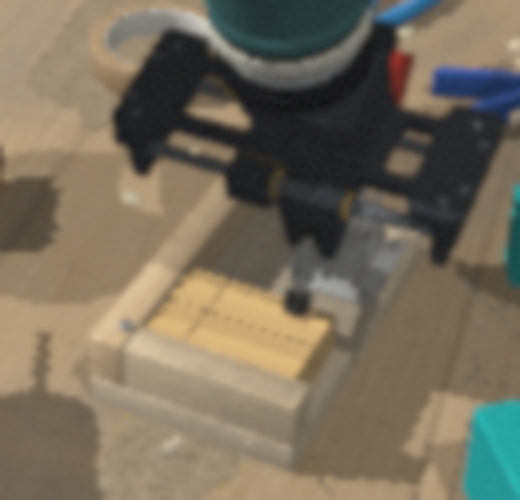

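The foot at (297,300) rests on the marked face, the block's corners are at the same pixels as before the swing, and the press is steady at 18 N. Handing in.

Run:
```python
from h import *
print(order.close_job()); st()
```

```text
the job is handed in; nothing more can be done
None
the job is handed in; nothing more can be done
```

I've handed the job in: the block lies flat, mark up, pushed against both fences until the force rose, and the hold-down foot was still pressing it at about 18 N (tool force). The side camera never came within 3 mm accuracy, so how close it sits to the fences rests on the pushes. I left the tools alone but did not measure them afterwards.

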